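Put the mixed-up rock cores back in their own dishes

TASK

The three rock cores stand in one another's dishes. Put each core upright in the dish of the same colour as the paint dot on its top, and let go, parking a core on the empty black rubber pad on the way, since a dish holds only one. Set the cores down rather than dropping them, never stand one on the bare gritty bench or tip one over, and leave the stones and the brush where they are.

Things in the scene. Friction and masses are not known exactly. Their poses are not given: they have to be found in the camera images.
- core_red: Loose pale grey limestone core with a round red paint dot (32 mm across) on its top end and a red band round it near the top. Plain cylinder 42 mm in diameter, 84 mm tall, about 0.3 kg, standing upright. Origin at the centre of its underside, z along the cylinder, up.
- core_yellow: Loose almost black basalt core with a round yellow paint dot (32 mm across) on its top end and a yellow band round it near the top. Plain cylinder 42 mm in diameter, 84 mm tall, about 0.3 kg, standing upright. Origin at the centre of its underside, z along the cylinder, up.
- core_blue: Loose buff-pink sandstone core with a round blue paint dot (32 mm across) on its top end and a blue band round it near the top. Plain cylinder 42 mm in diameter, 84 mm tall, about 0.3 kg, standing upright. Origin at the centre of its underside, z along the cylinder, up.
- dish_red: Shallow round red dish fixed to the bench: 84 mm outside diameter, flat floor 70 mm across lying 8 mm above the bench, rim 14 mm high above the bench. It holds one core. Home of the core with the red dot. Origin at its centre on the bench, z up. At the start another core stands in it.
- dish_yellow: Shallow round yellow dish fixed to the bench: 84 mm outside diameter, flat floor 70 mm across lying 8 mm above the bench, rim 14 mm high above the bench. It holds one core. Home of the core with the yellow dot. Origin at its centre on the bench, z up. At the start another core stands in it.
- dish_blue: Shallow round blue dish fixed to the bench: 84 mm outside diameter, flat floor 70 mm across lying 8 mm above the bench, rim 14 mm high above the bench. It holds one core. Home of the core with the blue dot. Origin at its centre on the bench, z up. At the start another core stands in it.
- pad: Flat round black rubber pad fixed to the bench, 90 mm in diameter, top 8 mm above the bench, empty at the start. Origin at its centre on the bench, z up.
- rock_green: Loose grey-green rough stone, about 85 x 75 x 55 mm, to be left alone. Origin under its centre, on the bench.
- rock_tan: Loose tan rough stone, about 90 x 75 x 50 mm, to be left alone. Origin under its centre, on the bench.
- brush: Loose cleaning brush lying on the bench to the right of the dishes, to be left alone. Origin under its middle, on the bench; it lies along its own x.

How it is judged:
By the outcome, as a careful person would: the job done as asked, in the order asked, and still so for the second after the job is handed in, with the robot touching nothing.
It also fails if it takes over 106 s, if anything falls off the work surface, if the arm or the gripper's body presses on something with over 40 N, if the wrist force passes 120 N, or if a joint passes its speed limit or range.

ROBOT

A 6-joint arm with a two-finger parallel gripper is mounted at the origin on the work surface. World frame = base frame: x ahead of the robot, y to its left, z up, the work surface at z = 0. Lengths are in m, angles in rad, forces in N, time in s.
With the tool pointing down it reaches from about 0.25 to 0.85 m from the base axis. Payload 12.5 kg.
Tool frame: the origin (TCP) lies at the very end of the fingers, on their centre line; the grasp point (between the pads) lies ctrl.tcp_to_grasp behind it (ctrl.tcp_to_grasp is the distance from the TCP to the grasp point, in m); z points along the fingers, y is the line along which they close (so a half turn about z gives the same grasp; the last joint's range is limited). The gripper opens to 93 mm and grips with 3 to 60 N. Pads are 15 mm wide; open, the fingers measure 128 mm over their backs; the gripper's body (75 mm by 188 mm) begins 65 mm behind the grasp point.
Start: joints at [-1.382, 0.351, 1.652, -0, 1.139, -0.085], TCP at [0.149, -0.529, 0.192] pointing down, gripper open.
Joint ranges: [-2.75, 2.75], [-0.79, 2.1], [0.01, 2.65], [-1.57, 4.71], [0.07, 3.14], [-2.87, 2.87]. Speed limits (rad/s): [2.22, 2.22, 2.79, 3.14, 3.14, 3.14].

INTERFACE

Orientations are given as a unit quaternion [w, x, y, z].
In Python, from cell import ctrl, grab_frame, workorder gives the robot as it stands.
- The arm moves only by the tool arm_command, never from a script. Its arguments are lists of equal length, an entry for each row: "travel": the shift along the tool's x, y, z scaled (see below), a list of three; "roll": the turn about the tool's z scaled (see below). A call has 1 to 20 rows; each row shifts and turns the commanded pose from where the row before left it, along the tool's axes as they then stand; what a row does not reach is not made up. The controller multiplies each number of a shift by 0.1 m and each number of a turn by pi rad. A row lasts 1/12 s, in which the tool goes at most 41.7 mm and 7.16 degrees, less where a joint would pass 70% of its speed; a pose out of reach is approached as far as the arm can. A call with a number of a shift or a turn outside -1 to 1 is refused whole. A call with a gripper value outside its range is refused whole. "hand" is the closure, from 0 (fully open) to 1 (shut), set as the call begins (left out, the last holds). The fingers move at their own pace and stop on an object; the grip force is fixed at half the most. Time passes only in rows, so rows that do not move let the fingers close. It gives the time, the measured TCP pose, the force, the opening and the grip force at its end, in the units of the state.
- ctrl.get_obs(): the state, without advancing time (a new reading comes with each control period).
- grab_frame(name): name is "scene" or "side" or "wrist"; returns a dict with "image" (420x560x3 uint8, red, green, blue), "range_z" (420x560 float32, m along the optical axis (not along the pixel's ray), 0 where there is no reading), "fx", "fy", "cx", "cy" (pixels), "R" (3x3) and "t" (3): a world point X has camera coordinates R X + t. Camera axes: x right, y down, z forward; pixel columns grow to the right and rows downward; lengths in m; the calibration is good to about 2 mm. A picture is of the moment at which its call begins.
- workorder.finish_job(): hands the job in; it is judged then, once.
The state is a dict: "t": time; "joint_pos": joint angles; "joint_velocities": joint speeds; "tau": joint torques, N m; "ee_pos": TCP position; "eef_rot": TCP orientation; "force": force on the tool from outside, world axes, zero at the start; "torque": the same for the moment, N m; "opening": finger opening in m; "grasp_force": force on a finger pad.
Only numpy, scipy, OpenCV 4.12 (cv2) and the standard library are available. Lean on these libraries where they do the work, as an engineer would, in place of code of your own. Each camera call takes 0.05 s, during which the arm holds its last target. There are 200 camera calls.

## Working session

There is one attempt and no reset: what is moved stays moved. The work goes in short steps, Python scripts to look and compute and a tool call to move; the robot and the scene stay as the last step left them, time stands still between calls to the robot, and variables do not carry over. Pictures are saved under pics/ and viewed, at most 14 in all, crops included, and the job is handed in when it is done.

Besides the shell and the picture viewer there is one more tool, called after "Call:" by a JSON object that holds its "name" and its "arguments", one argument or row to a line. arm_command: Moves the arm, as the interface text tells. Shifts and turns lie within -1 to 1; 1 stands for 0.1 m of shift or pi rad of turn. Its arguments: {"type":"object","properties":{"travel":{"type":"array","items":{"type":"array","items":{"type":"number","minimum":-1,"maximum":1}}},"roll":{"type":"array","items":{"type":"number","minimum":-1,"maximum":1}},"hand":{"type":"number"}},"required":["travel","roll"]}

```bash
mkdir -p pics
python3 - <<'E'
from cell import ctrl, grab_frame
import cv2,numpy as np
o=ctrl.get_obs();print({k:np.round(v,3) for k,v in o.items()},ctrl.tcp_to_grasp)
for n in("scene","side"):
    f=grab_frame(n);np.savez(f"pics/{n}0.npz",**f);cv2.imwrite(f"pics/{n}0.png",f["image"][:,:,::-1])
    print(n,f["fx"],f["cx"],f["cy"],(-f["R"].T@f["t"]).round(3),f["R"].round(2).tolist())
E
```

```text
{'t': np.float64(0.0), 'joint_pos': array([-1.382,  0.351,  1.652,  0.   ,  1.139, -0.085]), 'joint_velocities': array([-0.   , -0.   , -0.001, -0.002,  0.   , -0.001]), 'tau': array([-0.0000e+00, -4.9732e+01, -2.8526e+01,  7.0000e-02,  2.6000e-02,
       -0.0000e+00]), 'ee_pos': array([ 0.149, -0.529,  0.191]), 'eef_rot': array([-0.001,  0.991,  0.136, -0.   ]), 'force': array([ 0.713, -0.237,  0.23 ]), 'torque': array([ 0.038,  0.004, -0.027]), 'grasp_force': np.float64(0.0), 'opening': np.float64(0.093)} 0.0188
scene 432.1770275941362 281.3453867977543 207.6992037994551 [1.271 0.266 0.819] [[-0.4, 0.91, 0.0], [0.65, 0.29, -0.71], [-0.65, -0.28, -0.71]]
side 395.4872736179898 282.4621539666018 207.26018000444782 [ 0.411 -0.673  0.526] [[0.97, -0.23, 0.0], [-0.13, -0.58, -0.8], [0.19, 0.78, -0.6]]
```

View pics/scene0.png

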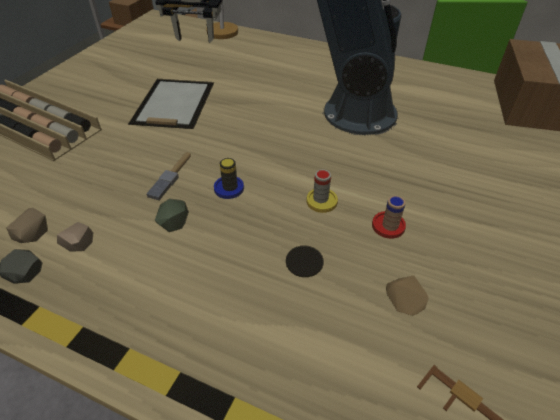

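View pics/side0.png

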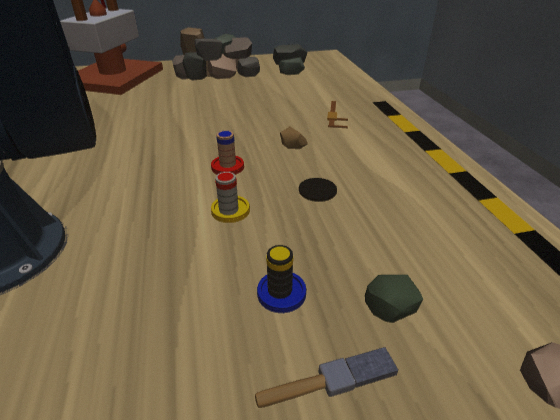

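The scene view shows the yellow-dot core in the blue dish (228,170), the red one in the yellow dish (322,185), the blue one in the red dish (395,210) and the pad at (304,261). The side view agrees: yellow (280,255), red (227,180), blue (226,137), pad (318,189), with the green stone at (393,297) and the tan stone at (293,138).

```bash
cat > vis.py <<'E'
import cv2,numpy as np
def cast(f,uv,z):
    uv=np.asarray(uv,float).reshape(-1,2)
    d=np.c_[(uv[:,0]-f["cx"])/f["fx"],(uv[:,1]-f["cy"])/f["fy"],np.ones(len(uv))]@f["R"]
    c=-f["R"].T@f["t"]; return c+d*((z-c[2])/d[:,2])[:,None]
def world(f):
    v,u=np.mgrid[:420,:560];Z=f["range_z"]
    P=np.stack([(u-f["cx"])/f["fx"]*Z,(v-f["cy"])/f["fy"]*Z,Z],-1)
    return (P-f["t"])@f["R"]
def colour(f,c):
    h,s,v=cv2.split(cv2.cvtColor(np.ascontiguousarray(f["image"]),cv2.COLOR_RGB2HSV))
    m={"red":(h<6)|(h>172),"yellow":(h>22)&(h<34),"blue":(h>112)&(h<128)}[c]
    return m&(s>150)&(v>60)
def circ(f,m,z):
    n,l,st,_=cv2.connectedComponentsWithStats(m.astype(np.uint8))
    out=[]
    for i in range(1,n):
        if st[i,4]<25: continue
        v,u=np.nonzero(l==i)
        hull=cv2.convexHull(np.c_[u,v].astype(np.int32))
        P=cast(f,hull,z)[:,:2]
        (x,y),r=cv2.minEnclosingCircle((P*1000).astype(np.float32))
        out.append((round(x),round(y),round(r),int(st[i,4]),int(st[i,0]+st[i,2]//2),int(st[i,1]+st[i,3]//2)))
    return out
E
python3 - <<'E'
from vis import *
for n in("scene","side"):
    f=dict(np.load(f"pics/{n}0.npz"));W=world(f)
    roi=(W[...,0]>.2)&(W[...,0]<.75)&(abs(W[...,1])<.45)
    for c in("red","yellow","blue"):
        m=colour(f,c)&roi
        print(n,c,"top",circ(f,m&(W[...,2]>.075),.092),"dish",circ(f,m&(W[...,2]<.03),.007))
    print("top z",np.round([W[170-8,228,2]],3))
    print("pad",circ(f,(f["image"].max(2)<45)&roi&(W[...,2]<.02),.004))
    print("stones",circ(f,roi&(W[...,2]>.03),.03))
E
```

```text
scene red top [(455, 22, 14, 64, 323, 174), (480, 26, 16, 27, 321, 182)] dish [(476, 213, 45, 395, 389, 225)]
scene yellow top [(512, -226, 15, 65, 227, 162)] dish [(459, 27, 44, 319, 322, 201)]
scene blue top [(476, 218, 13, 64, 396, 201)] dish [(515, -230, 42, 234, 229, 187)]
top z [0.094]
pad [(512, -227, 18, 33, 230, 188), (670, 60, 44, 856, 304, 262)]
stones [(-493, -152, 475, 5654, 355, 50), (482, -248, 60, 403, 228, 172), (420, 11, 58, 418, 322, 183), (442, 215, 56, 479, 395, 210), (682, -307, 51, 675, 171, 212), (673, 301, 45, 641, 408, 288)]
side red top [(456, 25, 16, 102, 225, 177), (454, -4, 20, 90, 226, 185)] dish [(476, 217, 49, 310, 227, 165)]
side yellow top [(514, -223, 17, 241, 279, 253)] dish [(460, 33, 45, 340, 230, 208)]
side blue top [(478, 221, 14, 49, 225, 133)] dish [(517, -226, 45, 887, 281, 292)]
top z [0.023]
pad [(669, 63, 48, 677, 318, 189), (514, -221, 20, 86, 280, 293), (677, -298, 36, 117, 387, 311)]
stones [(-336, 1562, 1308, 7240, 48, 75), (674, 304, 46, 215, 291, 134), (476, 283, 83, 474, 226, 146), (452, 74, 71, 667, 226, 190), (522, -191, 54, 1043, 280, 267), (691, -292, 48, 1685, 394, 295)]
```

Call:
{"name": "arm_command", "arguments": {
  "travel": [
    [0,0,0],
    [0,0,0],
    [0,0,0],
    [0.18,-0.325,0],
    [0.18,-0.325,0],
    [0.18,-0.325,0],
    [0.18,-0.325,0],
    [0.18,-0.325,0],
    [0.18,-0.325,0],
    [0.18,-0.325,0],
    [0.18,-0.325,0],
    [0.18,-0.325,0],
    [0.18,-0.325,0],
    [0.18,-0.325,0],
    [0.18,-0.325,0],
    [0.18,-0.325,0],
    [0.18,-0.325,0],
    [0.18,-0.325,0],
    [0.18,-0.325,0],
    [0.18,-0.325,0]
  ],
  "roll": [0.029,0.029,0.029,0,0,0,0,0,0,0,0,0,0,0,0,0,0,0,0,0],
  "hand": 0
}}

```text
t: 1.77
ee_pos: [0.4549, 0.0251, 0.1918]
eef_rot: [0.0, 1.0, 0.0, -0.0]
force: [0.6, -0.1, 0.1]
opening: 0.0929
grasp_force: 0.0
```

```bash
cat >> vis.py <<'E'
def snap(name,tag):
    from cell import grab_frame
    f=grab_frame(name);cv2.imwrite(f"pics/{tag}.png",f["image"][:,:,::-1])
    W=world(f);roi=(W[...,0]>.2)&(W[...,0]<.8)&(abs(W[...,1])<.45)
    for c in("red","yellow","blue"):
        m=colour(f,c)&roi;print(name,c,circ(f,m&(W[...,2]>.075),.092),circ(f,m&(W[...,2]<.03),.007))
def state():
    from cell import ctrl
    o=ctrl.get_obs();print({k:np.round(o[k],4).tolist() for k in("t","joint_pos","ee_pos","eef_rot","force","opening","grasp_force")})
E
python3 -c "
from vis import *;snap('wrist','w1');state()"
```

```text
wrist red [(469, 24, 17, 74, 277, 185), (456, 24, 16, 836, 277, 204)] [(476, 216, 44, 2408, 118, 172)]
wrist yellow [(514, -210, 22, 468, 529, 141), (514, -223, 16, 913, 545, 142)] [(460, 30, 43, 2165, 272, 183)]
wrist blue [(479, 209, 20, 229, 86, 179), (477, 221, 16, 480, 68, 181)] [(516, -227, 44, 1215, 490, 137), (534, -214, 14, 61, 481, 122)]
{'t': 1.8167, 'joint_pos': [-0.0392, 0.1818, 1.8785, 0.0018, 1.08, 1.5284], 'ee_pos': [0.4572, 0.0291, 0.1919], 'eef_rot': [-0.0008, 1.0, 0.0012, 0.0007], 'force': [-2.1417, 1.5727, -0.3915], 'opening': 0.0931, 'grasp_force': 0.0}
```

View pics/w1.png

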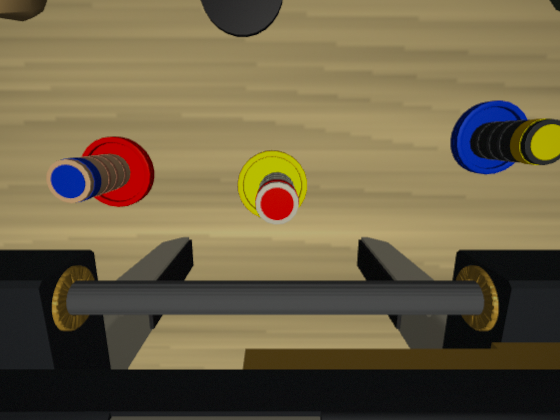

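The wrist view shows the red core (277,204) in the yellow dish between the open fingers, and blue (68,181) and yellow (545,142) to either side. All its positions match the other two views within 3 mm.

Call:
{"name": "arm_command", "arguments": {
  "travel": [
    [0,0,0],
    [0,0,0],
    [0.01,0,0],
    [0,0,0.1],
    [0,0,0.1],
    [0,0,0.1],
    [0,0,0.1],
    [0,0,0.1],
    [0,0,0.1]
  ],
  "roll": [0,0,0,0,0,0,0,0,0]
}}

```text
t: 2.57
ee_pos: [0.4552, 0.023, 0.1306]
eef_rot: [-0.0, 1.0, 0.0, -0.0]
force: [0.4, -0.0, -0.9]
opening: 0.0927
grasp_force: 0.0
```

Aligned; I'll go down another 90 mm to TCP z≈0.04, then close.

Call:
{"name": "arm_command", "arguments": {
  "travel": [
    [0,0,0.1],
    [0,0,0.1],
    [0,0,0.1],
    [0,0,0.1],
    [0,0,0.1],
    [0,0,0.1],
    [0,0,0.1],
    [0,0,0.1],
    [0,0,0.1],
    [0,0,0],
    [0,0,0],
    [0,0,0]
  ],
  "roll": [0,0,0,0,0,0,0,0,0,0,0,0]
}}

```text
t: 3.57
ee_pos: [0.4557, 0.0231, 0.0422]
eef_rot: [0.0, 1.0, 0.0, 0.0]
force: [0.4, -0.1, -0.6]
opening: 0.0928
grasp_force: 0.0
```

Call:
{"name": "arm_command", "arguments": {
  "travel": [
    [0,0,0],
    [0,0,0],
    [0,0,0],
    [0,0,0],
    [0,0,0],
    [0,0,0],
    [0,0,0],
    [0,0,0],
    [0,0,0],
    [0,0,0],
    [0,0,0],
    [0,0,0],
    [0,0,0],
    [0,0,0],
    [0,0,0]
  ],
  "roll": [0,0,0,0,0,0,0,0,0,0,0,0,0,0,0],
  "hand": 1
}}

```text
t: 4.82
ee_pos: [0.4555, 0.0232, 0.0419]
eef_rot: [-0.0, 1.0, 0.0, 0.0]
force: [-0.3, 0.4, -0.1]
opening: 0.0413
grasp_force: 30.0
```

Call:
{"name": "arm_command", "arguments": {
  "travel": [
    [0,0,-0.05],
    [0,0,-0.05],
    [0,0,-0.1],
    [0,0,-0.1],
    [0,0,-0.1],
    [0,0,-0.1],
    [0.1,-0.02,0],
    [0.2,-0.03,0],
    [0.2,-0.04,0],
    [0.2,-0.04,0],
    [0.2,-0.04,0],
    [0.2,-0.04,0],
    [0.2,-0.04,0],
    [0.2,-0.04,0],
    [0.2,-0.03,0],
    [0.2,-0.03,0],
    [0.145,-0.02,0],
    [0.1,-0.01,0],
    [0,0,0],
    [0,0,0]
  ],
  "roll": [0,0,0,0,0,0,0,0,0,0,0,0,0,0,0,0,0,0,0,0]
}}

```text
t: 6.48
ee_pos: [0.6699, 0.0614, 0.0914]
eef_rot: [0.0, 1.0, 0.0, -0.0]
force: [-0.7, -1.4, -3.1]
opening: 0.0416
grasp_force: 30.0
```

```bash
python3 -c "
from vis import *;snap('side','s1');state()"
```

```text
side red [(698, 159, 14, 35, 317, 136), (679, 126, 24, 41, 316, 143)] [(476, 216, 50, 358, 227, 165)]
side yellow [(514, -223, 17, 239, 280, 253), (515, -243, 16, 25, 283, 262)] [(461, 34, 46, 680, 230, 206)]
side blue [(478, 221, 14, 49, 225, 133)] [(516, -226, 45, 907, 281, 293)]
{'t': 6.5333, 'joint_pos': [0.0221, 0.6755, 1.3889, 0.0, 1.0782, 1.5924], 'ee_pos': [0.6695, 0.0613, 0.0915], 'eef_rot': [0.0, 1.0, 0.0003, -0.0005], 'force': [0.0628, 0.1647, -2.6492], 'opening': 0.0416, 'grasp_force': 29.998}
```

View pics/s1.png

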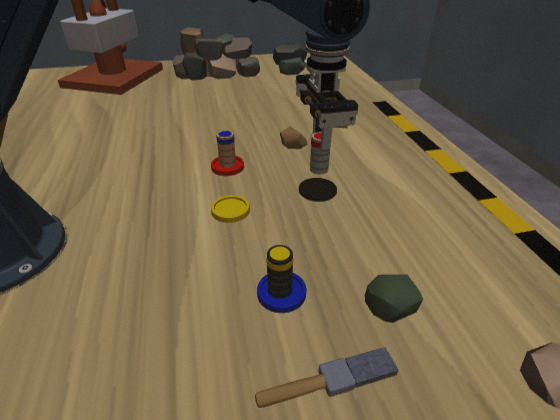

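The side view shows the red core held upright at (320,155), over the pad (318,189). The yellow dish (230,208) is now empty.

Call:
{"name": "arm_command", "arguments": {
  "travel": [
    [0,0,0.1],
    [0,0,0.1],
    [0,0,0.1],
    [0,0,0.05],
    [0,0,0.05],
    [0,0,0.05],
    [0,0,0.03],
    [0,0,0],
    [0,0,0],
    [0,0,0.01],
    [0,0,0],
    [0,0,0]
  ],
  "roll": [0,0,0,0,0,0,0,0,0,0,0,0]
}}

```text
t: 7.53
ee_pos: [0.6701, 0.0613, 0.0432]
eef_rot: [-0.0, 1.0, 0.0, 0.0]
force: [0.3, -0.2, -3.5]
opening: 0.0413
grasp_force: 30.0
```

Call:
{"name": "arm_command", "arguments": {
  "travel": [
    [0,0,0.01],
    [0,0,0],
    [0,0,0],
    [0,0,0]
  ],
  "roll": [0,0,0,0]
}}

```text
t: 7.87
ee_pos: [0.67, 0.0613, 0.042]
eef_rot: [0.0, 1.0, 0.0, 0.0]
force: [-0.1, 0.2, -3.0]
opening: 0.0413
grasp_force: 30.0
```

Call:
{"name": "arm_command", "arguments": {
  "travel": [
    [0,0,0.01],
    [0,0,0],
    [0,0,0],
    [0,0,0]
  ],
  "roll": [0,0,0,0]
}}

```text
t: 8.2
ee_pos: [0.6703, 0.0613, 0.042]
eef_rot: [0.0, 1.0, 0.0, 0.0]
force: [-2.1, -0.4, 5.2]
opening: 0.0416
grasp_force: 30.0
```

Contact felt; release.

Call:
{"name": "arm_command", "arguments": {
  "travel": [
    [0,0,0],
    [0,0,0],
    [0,0,0],
    [0,0,0],
    [0,0,0],
    [0,0,0],
    [0,0,0],
    [0,0,0],
    [0,0,0],
    [0,0,0],
    [0,0,0],
    [0,0,0]
  ],
  "roll": [0,0,0,0,0,0,0,0,0,0,0,0],
  "hand": 0
}}

```text
t: 9.2
ee_pos: [0.6699, 0.0613, 0.0409]
eef_rot: [-0.0, 1.0, 0.0, -0.0]
force: [-0.8, -0.3, 0.3]
opening: 0.0927
grasp_force: 0.0
```

Call:
{"name": "arm_command", "arguments": {
  "travel": [
    [0,0,-0.1],
    [0,0,-0.1],
    [0,0,-0.1],
    [0,0,-0.1],
    [0,0,-0.1],
    [0,0,-0.1],
    [0,0,-0.1],
    [0,0,-0.1],
    [-0.1,0.24,-0.1],
    [-0.15,0.26,-0.1],
    [-0.15,0.26,0],
    [-0.15,0.26,0],
    [-0.15,0.26,0],
    [-0.15,0.26,0],
    [-0.15,0.26,0],
    [-0.15,0.26,0],
    [-0.15,0.26,0],
    [-0.15,0.26,0],
    [-0.11,0.26,0],
    [0,0,0]
  ],
  "roll": [0,0,0,0,0,0,0,0,0,0,0,0,0,0,0,0,0,0,0,0]
}}

```text
t: 10.87
ee_pos: [0.5125, -0.2264, 0.1416]
eef_rot: [0.0, 1.0, -0.001, 0.0]
force: [0.3, -0.0, -0.4]
opening: 0.0931
grasp_force: 0.0
```

```bash
python3 -c "
from vis import *;snap('scene','c1');snap('wrist','w2');state()"
```

```text
scene red [(670, 60, 15, 107, 306, 237), (696, 68, 15, 35, 305, 246)] [(475, 214, 45, 400, 389, 225)]
scene yellow [(513, -226, 16, 70, 227, 163)] [(459, 28, 44, 538, 322, 200)]
scene blue [(476, 218, 13, 61, 396, 201)] [(515, -230, 42, 235, 229, 187)]
wrist red [] []
wrist yellow [(524, -223, 18, 181, 274, 197), (513, -223, 16, 1263, 274, 218)] [(460, 30, 47, 2889, 45, 229)]
wrist blue [] [(515, -226, 42, 2319, 277, 191)]
{'t': 10.9667, 'joint_pos': [-0.4931, 0.4261, 1.6755, 0.0002, 1.0396, 1.079], 'ee_pos': [0.514, -0.2234, 0.1414], 'eef_rot': [-0.0, 1.0, -0.0007, 0.0002], 'force': [0.6333, 0.7941, -0.1254], 'opening': 0.0929, 'grasp_force': 0.0}
```

View pics/c1.png

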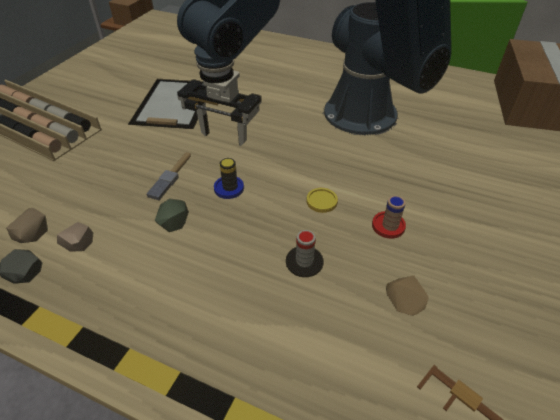

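The scene view shows the red core standing on the pad at (305,250), the arm clear, and the yellow core still in the blue dish at (228,175).

Call:
{"name": "arm_command", "arguments": {
  "travel": [
    [0,0,0],
    [0,0,0],
    [0,0,0.1],
    [0,0,0.1],
    [0,0,0.1],
    [0,0,0.1],
    [0,0,0.1],
    [0,0,0.1],
    [0,0,0.1],
    [0,0,0.1],
    [0,0,0.1],
    [0,0,0.1],
    [0,0,0],
    [0,0,0],
    [0,0,0]
  ],
  "roll": [0,0,0,0,0,0,0,0,0,0,0,0,0,0,0]
}}

```text
t: 12.22
ee_pos: [0.5143, -0.2229, 0.0412]
eef_rot: [0.0, 1.0, 0.0, 0.0]
force: [1.2, 0.1, 0.2]
opening: 0.0931
grasp_force: 0.0
```

Call:
{"name": "arm_command", "arguments": {
  "travel": [
    [0,0,0],
    [0,0,0],
    [0,0,0],
    [0,0,0],
    [0,0,0],
    [0,0,0],
    [0,0,0],
    [0,0,0],
    [0,0,0],
    [0,0,0],
    [0,0,0],
    [0,0,0],
    [0,0,0],
    [0,0,0],
    [0,0,0]
  ],
  "roll": [0,0,0,0,0,0,0,0,0,0,0,0,0,0,0],
  "hand": 1
}}

```text
t: 13.47
ee_pos: [0.5141, -0.2229, 0.0409]
eef_rot: [0.0, 1.0, 0.0, 0.0]
force: [-0.5, -1.0, -0.9]
opening: 0.0413
grasp_force: 30.0
```

Call:
{"name": "arm_command", "arguments": {
  "travel": [
    [0,0,-0.05],
    [0,0,-0.05],
    [0,0,-0.1],
    [0,0,-0.1],
    [0,0,-0.1],
    [0,0,-0.1],
    [-0.02,-0.1,0],
    [-0.04,-0.2,0],
    [-0.06,-0.25,0],
    [-0.06,-0.25,0],
    [-0.06,-0.25,0],
    [-0.06,-0.25,0],
    [-0.06,-0.25,0],
    [-0.06,-0.25,0],
    [-0.05,-0.25,0],
    [-0.04,-0.25,0],
    [-0.03,-0.15,0],
    [0,-0.08,0],
    [0,0,0],
    [0,0,0]
  ],
  "roll": [0,0,0,0,0,0,0,0,0,0,0,0,0,0,0,0,0,0,0,0]
}}

```text
t: 15.13
ee_pos: [0.4601, 0.0301, 0.091]
eef_rot: [0.0, 1.0, 0.001, 0.0]
force: [0.8, -0.3, -3.6]
opening: 0.0415
grasp_force: 29.9
```

Call:
{"name": "arm_command", "arguments": {
  "travel": [
    [0,0,0.1],
    [0,0,0.1],
    [0,0,0.1],
    [0,0,0.05],
    [0,0,0.05],
    [0,0,0.05],
    [0,0,0.03],
    [0,0,0],
    [0,0,0],
    [0,0,0.01],
    [0,0,0],
    [0,0,0]
  ],
  "roll": [0,0,0,0,0,0,0,0,0,0,0,0]
}}

```text
t: 16.13
ee_pos: [0.4601, 0.0302, 0.0421]
eef_rot: [0.0, 1.0, 0.0, 0.0]
force: [0.1, 0.0, -2.7]
opening: 0.0413
grasp_force: 29.9
```

Call:
{"name": "arm_command", "arguments": {
  "travel": [
    [0,0,0.01],
    [0,0,0],
    [0,0,0],
    [0,0,0.005],
    [0,0,0],
    [0,0,0]
  ],
  "roll": [0,0,0,0,0,0]
}}

```text
t: 16.63
ee_pos: [0.4603, 0.0301, 0.0409]
eef_rot: [0.0, 1.0, 0.0, 0.0]
force: [-0.9, 0.3, 5.3]
opening: 0.0417
grasp_force: 30.0
```

Call:
{"name": "arm_command", "arguments": {
  "travel": [
    [0,0,0],
    [0,0,0],
    [0,0,0],
    [0,0,0],
    [0,0,0],
    [0,0,0],
    [0,0,0],
    [0,0,0],
    [0,0,0],
    [0,0,0],
    [0,0,0],
    [0,0,0]
  ],
  "roll": [0,0,0,0,0,0,0,0,0,0,0,0],
  "hand": 0
}}

```text
t: 17.63
ee_pos: [0.46, 0.0302, 0.0404]
eef_rot: [-0.0, 1.0, 0.0, -0.0]
force: [1.1, -0.4, 0.5]
opening: 0.0925
grasp_force: 0.0
```

Call:
{"name": "arm_command", "arguments": {
  "travel": [
    [0,0,-0.1],
    [0,0,-0.1],
    [0,0,-0.1],
    [0,0,-0.1],
    [0,0,-0.1],
    [0,0,-0.1],
    [0,0,-0.1],
    [0,0,-0.1],
    [0,0,-0.1],
    [0,0,-0.1],
    [0.02,-0.2,0],
    [0.02,-0.25,0],
    [0.02,-0.25,0],
    [0.02,-0.25,0],
    [0.02,-0.25,0],
    [0.02,-0.25,0],
    [0.02,-0.25,0],
    [0.03,-0.2,0],
    [0,0,0],
    [0,0,0]
  ],
  "roll": [0,0,0,0,0,0,0,0,0,0,0,0,0,0,0,0,0,0,0,0]
}}

```text
t: 19.3
ee_pos: [0.4767, 0.2207, 0.1406]
eef_rot: [0.0, 1.0, 0.001, -0.0]
force: [-0.0, -0.9, -0.6]
opening: 0.093
grasp_force: 0.0
```

```bash
python3 -c "
from vis import *;snap('side','s2');snap('wrist','w3');state()"
```

```text
side red [(670, 63, 15, 77, 320, 156), (659, 36, 22, 78, 319, 163)] [(476, 217, 49, 283, 227, 165)]
side yellow [(459, 30, 17, 114, 227, 175)] [(460, 33, 45, 386, 230, 207)]
side blue [(478, 221, 14, 49, 225, 133)] [(517, -225, 46, 1499, 281, 291)]
wrist red [] [(475, 216, 42, 2447, 279, 196)]
wrist yellow [(467, 43, 21, 515, 495, 229), (459, 30, 17, 1015, 510, 235)] [(460, 29, 45, 2948, 454, 213)]
wrist blue [(491, 221, 17, 88, 274, 196), (477, 221, 16, 898, 275, 218)] []
{'t': 19.4, 'joint_pos': [0.3429, 0.3671, 1.7686, -0.0001, 1.0064, 1.9135], 'ee_pos': [0.4767, 0.2195, 0.1406], 'eef_rot': [0.0001, 1.0, 0.0001, -0.0002], 'force': [-0.7247, -0.7559, 0.3749], 'opening': 0.093, 'grasp_force': 0.0}
```

View pics/s2.png

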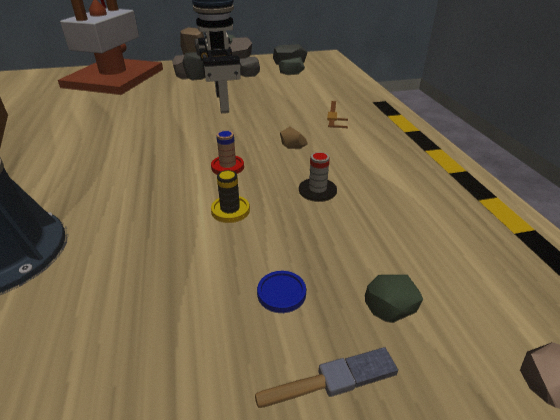

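The side view shows the yellow core in the yellow dish (228,195), the red one on the pad (318,175), the blue dish empty (282,290), and the gripper above the blue core (227,150).

Call:
{"name": "arm_command", "arguments": {
  "travel": [
    [0,-0.01,0],
    [0,0,0.1],
    [0,0,0.1],
    [0,0,0.1],
    [0,0,0.1],
    [0,0,0.1],
    [0,0,0.1],
    [0,0,0.1],
    [0,0,0.1],
    [0,0,0.1],
    [0,0,0.1],
    [0,0,0],
    [0,0,0],
    [0,0,0]
  ],
  "roll": [0,0,0,0,0,0,0,0,0,0,0,0,0,0]
}}

```text
t: 20.57
ee_pos: [0.4771, 0.2213, 0.0407]
eef_rot: [-0.0, 1.0, 0.0, 0.0]
force: [-0.9, -0.5, 0.2]
opening: 0.0927
grasp_force: 0.0
```

Call:
{"name": "arm_command", "arguments": {
  "travel": [
    [0,0,0],
    [0,0,0],
    [0,0,0],
    [0,0,0],
    [0,0,0],
    [0,0,0],
    [0,0,0],
    [0,0,0],
    [0,0,0],
    [0,0,0],
    [0,0,0],
    [0,0,0],
    [0,0,0],
    [0,0,0],
    [0,0,0]
  ],
  "roll": [0,0,0,0,0,0,0,0,0,0,0,0,0,0,0],
  "hand": 1
}}

```text
t: 21.82
ee_pos: [0.4768, 0.2211, 0.0404]
eef_rot: [0.0, 1.0, 0.0, -0.0]
force: [0.6, -1.0, -0.8]
opening: 0.0416
grasp_force: 29.9
```

Call:
{"name": "arm_command", "arguments": {
  "travel": [
    [0,0,-0.05],
    [0,0,-0.05],
    [0,0,-0.1],
    [0,0,-0.1],
    [0,0,-0.1],
    [0,0,-0.1],
    [0,0,-0.1],
    [0,0,-0.1],
    [0,0,-0.1],
    [0,0,-0.1],
    [0,0,-0.1],
    [0,0,-0.1],
    [0,0,-0.1],
    [0,0,0]
  ],
  "roll": [0,0,0,0,0,0,0,0,0,0,0,0,0,0]
}}

```text
t: 22.98
ee_pos: [0.4778, 0.2215, 0.1626]
eef_rot: [-0.001, 1.0, 0.0, 0.001]
force: [-0.2, 0.3, -1.4]
opening: 0.0414
grasp_force: 29.9
```

Call:
{"name": "arm_command", "arguments": {
  "travel": [
    [0.01,0.1,0],
    [0.02,0.2,0],
    [0.02,0.25,0],
    [0.02,0.25,0],
    [0.02,0.25,0],
    [0.02,0.25,0],
    [0.02,0.25,0],
    [0.02,0.25,0],
    [0.02,0.25,0],
    [0.02,0.25,0],
    [0.02,0.25,0],
    [0.02,0.25,0],
    [0.02,0.25,0],
    [0.02,0.25,0],
    [0.02,0.25,0],
    [0.02,0.25,0],
    [0.02,0.25,0],
    [0.02,0.25,0],
    [0.02,0.13,0],
    [0.02,0.05,0]
  ],
  "roll": [0,0,0,0,0,0,0,0,0,0,0,0,0,0,0,0,0,0,0,0]
}}

```text
t: 24.65
ee_pos: [0.5155, -0.2287, 0.1597]
eef_rot: [-0.0, 1.0, -0.001, -0.0]
force: [0.4, 0.5, -3.8]
opening: 0.0413
grasp_force: 29.9
```

Call:
{"name": "arm_command", "arguments": {
  "travel": [
    [0,0,0],
    [0,0,0.1],
    [0,0,0.1],
    [0,0,0.1],
    [0,0,0.1],
    [0,0,0.1],
    [0,0,0.1],
    [0,0,0.1],
    [0,0,0],
    [0,0,0]
  ],
  "roll": [0,0,0,0,0,0,0,0,0,0]
}}

```text
t: 25.48
ee_pos: [0.5159, -0.2267, 0.0899]
eef_rot: [-0.0, 1.0, 0.0, -0.0]
force: [0.3, 0.7, -2.7]
opening: 0.0417
grasp_force: 29.9
```

Call:
{"name": "arm_command", "arguments": {
  "travel": [
    [0,0,0.1],
    [0,0,0.1],
    [0,0,0.1],
    [0,0,0.05],
    [0,0,0.05],
    [0,0,0.05],
    [0,0,0.03],
    [0,0,0],
    [0,0,0.01],
    [0,0,0],
    [0,0,0]
  ],
  "roll": [0,0,0,0,0,0,0,0,0,0,0]
}}

```text
t: 26.4
ee_pos: [0.5162, -0.2269, 0.0417]
eef_rot: [0.0, 1.0, 0.0, 0.0]
force: [-0.3, 0.2, -1.4]
opening: 0.0417
grasp_force: 29.9
```

Call:
{"name": "arm_command", "arguments": {
  "travel": [
    [0,0,0.005],
    [0,0,0],
    [0,0,0]
  ],
  "roll": [0,0,0]
}}

```text
t: 26.65
ee_pos: [0.5161, -0.2268, 0.041]
eef_rot: [0.0, 1.0, 0.0, 0.0]
force: [-0.1, 0.3, -3.5]
opening: 0.0414
grasp_force: 29.9
```

Call:
{"name": "arm_command", "arguments": {
  "travel": [
    [0,0,0.01],
    [0,0,0],
    [0,0,0]
  ],
  "roll": [0,0,0]
}}

```text
t: 26.9
ee_pos: [0.5164, -0.2269, 0.0404]
eef_rot: [0.0, 1.0, 0.0, 0.0]
force: [-1.5, 0.8, 4.0]
opening: 0.0418
grasp_force: 29.9
```

Call:
{"name": "arm_command", "arguments": {
  "travel": [
    [0,0,0],
    [0,0,0],
    [0,0,0],
    [0,0,0],
    [0,0,0],
    [0,0,0],
    [0,0,0],
    [0,0,0],
    [0,0,0],
    [0,0,0],
    [0,0,0],
    [0,0,0]
  ],
  "roll": [0,0,0,0,0,0,0,0,0,0,0,0],
  "hand": 0
}}

```text
t: 27.9
ee_pos: [0.5161, -0.2268, 0.0399]
eef_rot: [0.0, 1.0, 0.0, 0.0]
force: [0.7, -0.2, 0.2]
opening: 0.0929
grasp_force: 0.0
```

Call:
{"name": "arm_command", "arguments": {
  "travel": [
    [0,0,-0.1],
    [0,0,-0.1],
    [0,0,-0.1],
    [0,0,-0.1],
    [0,0,-0.1],
    [0,0,-0.1],
    [0,0,-0.1],
    [0,0,-0.1],
    [0,0,-0.1],
    [0,0,-0.1],
    [0.14,-0.26,0],
    [0.14,-0.26,0],
    [0.14,-0.26,0],
    [0.14,-0.26,0],
    [0.14,-0.26,0],
    [0.14,-0.26,0],
    [0.14,-0.26,0],
    [0.14,-0.26,0],
    [0.14,-0.26,0],
    [0.14,-0.26,0]
  ],
  "roll": [0,0,0,0,0,0,0,0,0,0,0,0,0,0,0,0,0,0,0,0]
}}

```text
t: 29.57
ee_pos: [0.6564, 0.0347, 0.1404]
eef_rot: [0.0, 1.0, 0.0, -0.0]
force: [-0.3, -1.2, -0.5]
opening: 0.0932
grasp_force: 0.0
```

Call:
{"name": "arm_command", "arguments": {
  "travel": [
    [0.14,-0.28,0],
    [0,0,0],
    [0,0,0],
    [0,0,0]
  ],
  "roll": [0,0,0,0]
}}

```text
t: 29.9
ee_pos: [0.6696, 0.0609, 0.14]
eef_rot: [0.0, 1.0, 0.0, -0.0]
force: [0.4, -0.7, 1.1]
opening: 0.0929
grasp_force: 0.0
```

```bash
python3 -c "
from vis import *;snap('side','s3');snap('wrist','w4');state()"
```

```text
side red [(670, 63, 16, 78, 320, 156), (659, 37, 24, 78, 319, 163)] [(477, 218, 50, 468, 227, 164)]
side yellow [(459, 30, 17, 114, 227, 175)] [(460, 33, 45, 387, 230, 207)]
side blue [(516, -227, 16, 205, 282, 254), (519, -254, 15, 58, 286, 266)] [(516, -226, 45, 855, 281, 293)]
wrist red [(682, 62, 19, 144, 274, 197), (670, 62, 16, 1200, 274, 218), (529, 171, 23, 52, 153, 369)] [(481, 210, 39, 1626, 155, 346)]
wrist yellow [(550, 37, 21, 48, 303, 349)] [(487, 29, 34, 667, 302, 341)]
wrist blue [] []
{'t': 30.0, 'joint_pos': [0.0205, 0.6234, 1.3525, -0.0002, 1.166, 1.5919], 'ee_pos': [0.6696, 0.0602, 0.1402], 'eef_rot': [0.0001, 1.0, -0.0003, -0.0001], 'force': [0.0712, -0.3241, -0.2473], 'opening': 0.0928, 'grasp_force': 0.0}
```

View pics/s3.png

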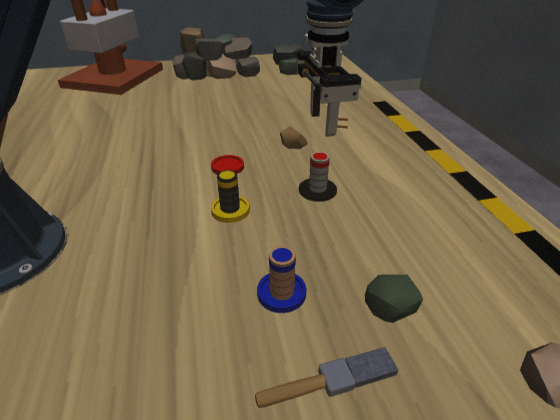

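The side view shows the blue core in the blue dish (282,275), the yellow one in the yellow dish (228,195), the red dish empty (227,165), and the red core on the pad (318,175) under the gripper.

Call:
{"name": "arm_command", "arguments": {
  "travel": [
    [0,-0.01,0],
    [0,0,0.1],
    [0,0,0.1],
    [0,0,0.1],
    [0,0,0.1],
    [0,0,0.1],
    [0,0,0.1],
    [0,0,0.1],
    [0,0,0.1],
    [0,0,0.1],
    [0,0,0.1],
    [0,0,-0.01],
    [0,0,0],
    [0,0,0]
  ],
  "roll": [0,0,0,0,0,0,0,0,0,0,0,0,0,0]
}}

```text
t: 31.17
ee_pos: [0.6703, 0.0623, 0.0415]
eef_rot: [-0.0, 1.0, 0.0, 0.0]
force: [-0.8, 0.1, 0.7]
opening: 0.0933
grasp_force: 0.0
```

Call:
{"name": "arm_command", "arguments": {
  "travel": [
    [0,0,0],
    [0,0,0],
    [0,0,0],
    [0,0,0],
    [0,0,0],
    [0,0,0],
    [0,0,0],
    [0,0,0],
    [0,0,0],
    [0,0,0],
    [0,0,0],
    [0,0,0],
    [0,0,0],
    [0,0,0],
    [0,0,0]
  ],
  "roll": [0,0,0,0,0,0,0,0,0,0,0,0,0,0,0],
  "hand": 1
}}

```text
t: 32.42
ee_pos: [0.67, 0.0622, 0.0409]
eef_rot: [0.0, 1.0, 0.0, 0.0]
force: [0.6, -0.6, -1.0]
opening: 0.0414
grasp_force: 30.0
```

Call:
{"name": "arm_command", "arguments": {
  "travel": [
    [0,0,-0.05],
    [0,0,-0.05],
    [0,0,-0.1],
    [0,0,-0.1],
    [0,0,-0.1],
    [0,0,-0.1],
    [-0.1,-0.08,0],
    [-0.2,-0.16,0],
    [-0.2,-0.16,0],
    [-0.2,-0.16,0],
    [-0.2,-0.16,0],
    [-0.2,-0.16,0],
    [-0.2,-0.16,0],
    [-0.2,-0.16,0],
    [-0.2,-0.16,0],
    [-0.14,-0.1,0],
    [-0.1,-0.08,0],
    [0,0,0],
    [0,0,0],
    [0,0,0]
  ],
  "roll": [0,0,0,0,0,0,0,0,0,0,0,0,0,0,0,0,0,0,0,0]
}}

```text
t: 34.08
ee_pos: [0.4768, 0.2159, 0.0914]
eef_rot: [-0.0, 1.0, 0.0, 0.001]
force: [-0.3, -1.0, -3.0]
opening: 0.0416
grasp_force: 30.0
```

Call:
{"name": "arm_command", "arguments": {
  "travel": [
    [0,0,0.1],
    [0,0,0.1],
    [0,0,0.1],
    [0,0,0.05],
    [0,0,0.05],
    [0,0,0.05],
    [0,0,0.03],
    [0,0,0],
    [0,0,0.01],
    [0,0,0],
    [0,0,0]
  ],
  "roll": [0,0,0,0,0,0,0,0,0,0,0]
}}

```text
t: 35.0
ee_pos: [0.4761, 0.2162, 0.0422]
eef_rot: [-0.0, 1.0, 0.0, 0.0]
force: [0.7, 0.1, -2.7]
opening: 0.0415
grasp_force: 30.0
```

Call:
{"name": "arm_command", "arguments": {
  "travel": [
    [0,0,0.01],
    [0,0,0],
    [0,0,0]
  ],
  "roll": [0,0,0]
}}

```text
t: 35.25
ee_pos: [0.4759, 0.2162, 0.041]
eef_rot: [-0.0, 1.0, 0.0, 0.0]
force: [0.8, -0.0, -2.7]
opening: 0.0413
grasp_force: 30.0
```

Call:
{"name": "arm_command", "arguments": {
  "travel": [
    [0,0,0.01],
    [0,0,0],
    [0,0,0]
  ],
  "roll": [0,0,0]
}}

```text
t: 35.5
ee_pos: [0.4763, 0.2162, 0.0408]
eef_rot: [-0.0, 1.0, 0.0, 0.0]
force: [-2.2, -2.2, 7.8]
opening: 0.0412
grasp_force: 30.0
```

Contact; release and retreat.

Call:
{"name": "arm_command", "arguments": {
  "travel": [
    [0,0,0],
    [0,0,0],
    [0,0,0],
    [0,0,0],
    [0,0,0],
    [0,0,0],
    [0,0,0],
    [0,0,0],
    [0,0,0],
    [0,0,0],
    [0,0,0],
    [0,0,0]
  ],
  "roll": [0,0,0,0,0,0,0,0,0,0,0,0],
  "hand": 0
}}

```text
t: 36.5
ee_pos: [0.4759, 0.2162, 0.0399]
eef_rot: [-0.0, 1.0, 0.0, -0.0]
force: [-0.2, -0.3, -0.7]
opening: 0.0926
grasp_force: 0.0
```

Call:
{"name": "arm_command", "arguments": {
  "travel": [
    [0,0,-0.1],
    [0,0,-0.1],
    [0,0,-0.1],
    [0,0,-0.1],
    [0,0,-0.1],
    [0,0,-0.1],
    [0,0,-0.1],
    [0,0,-0.1],
    [0,0,-0.1],
    [0,0,-0.1],
    [0,0,-0.1],
    [0,0,-0.1],
    [0,0,-0.1],
    [0,0,-0.1],
    [0,0,-0.1],
    [0,0,0],
    [0,0,0],
    [0,0,0],
    [0,0,0],
    [0,0,0]
  ],
  "roll": [0,0,0,0,0,0,0,0,0,0,0,0,0,0,0,0,0,0,0,0]
}}

```text
t: 38.17
ee_pos: [0.4756, 0.2161, 0.1894]
eef_rot: [0.0, 1.0, 0.0, -0.0]
force: [0.6, -0.3, -0.4]
opening: 0.0931
grasp_force: 0.0
```

```bash
python3 -c "
from vis import *;snap('side','s4');snap('scene','c4');state()"
```

```text
side red [(476, 217, 15, 56, 225, 135), (472, 185, 23, 69, 225, 141)] [(476, 217, 49, 263, 227, 165)]
side yellow [(459, 30, 17, 113, 227, 175)] [(460, 33, 45, 389, 230, 207)]
side blue [(516, -227, 16, 205, 282, 254), (520, -254, 14, 50, 288, 266)] [(517, -226, 45, 835, 281, 293)]
scene red [(475, 214, 15, 82, 395, 200), (502, 216, 16, 40, 393, 208)] [(476, 214, 45, 388, 389, 225)]
scene yellow [(458, 28, 15, 76, 325, 176)] [(461, 27, 44, 313, 322, 201)]
scene blue [(516, -229, 12, 43, 226, 163)] [(515, -228, 42, 217, 229, 187)]
{'t': 38.2667, 'joint_pos': [0.3373, 0.3039, 1.7242, -0.0, 1.1141, 1.9076], 'ee_pos': [0.4757, 0.2161, 0.1896], 'eef_rot': [0.0001, 1.0, 0.0003, -0.0003], 'force': [0.035, 0.193, 0.6781], 'opening': 0.093, 'grasp_force': 0.0}
```

View pics/c4.png

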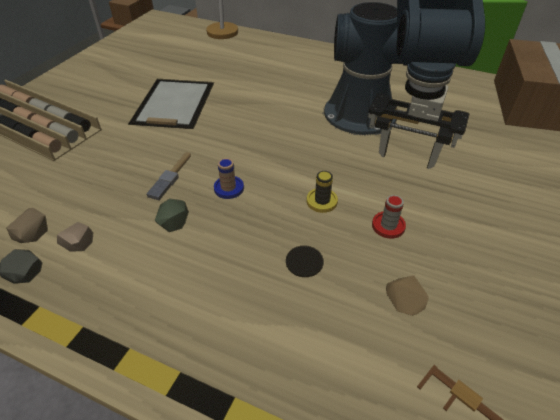

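The final scene view shows blue in blue (227,180), yellow in yellow (323,190) and red in red (393,215). All three stand upright, the pad (304,261) is empty, the stones and brush haven't moved, and the gripper is clear.

```bash
python3 -c "
from cell import workorder;print(workorder.finish_job())"
```

```text
the job is handed in; nothing more can be done
None
```

All three cores stand upright in the dishes matching their dots, with the gripper clear, and I handed the job in at about 38 s; no verdict came back.

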